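# Show a polished stone ball to the inspection camera

### The job

Lift the clear dust cap off the little carrying tray and set it down gently and flat inside the round wooden cap rest, so that its rim keeps off the gritty bench. Then pick the tray up by its upright wooden grip with the polished stone ball lying loose in its pocket, carry it level to the inspection camera without touching the camera or its stand, and finish there while still holding the tray level and still, the ball centred in front of the lens at its working distance of 60 mm. The ball must stay in its pocket throughout and the other things on the bench stay where they are.

Things in the scene. Friction and masses are not known exactly. Their poses are not given: they have to be found in the camera images.
- tray: Loose aluminium carrying tray, 0.16 kg. Origin: on the underside, below the centre of the ball pocket; z up. Its own -x points from the pocket to the grip. Round plate 62 mm across and 4 mm thick with an edge lip 3 mm high, and an arm 26 mm wide and 4 mm thick to the upright grip. Most of its weight is in the grip.
- tray_grip (a point): Point on the tray's upright wooden grip, 30 mm above the tray's underside and 80 mm from the pocket centre along the tray's -x; axes as the tray's. The grip is a rounded block 32 mm (tray x) by 14 mm (tray y) that runs from 4 to 44 mm above the underside; take it across the 14 mm, fingertips above the 4 mm plate (a brass ferrule 3 mm thick lies round its foot, for looks).
- tray_pocket (a point): Centre of the ball pocket at the height of the ball's centre, 16 mm above the tray's underside; axes as the tray's. The pocket is a flat felted floor inside a round wall, 32 mm inside, 40 mm outside, 5 mm high.
- ball_center (a point): Centre of the polished dark red stone ball, 24 mm in diameter, 20 g, loose in the pocket, in which it can roll about 4 mm each way from the middle. Its rotation means nothing.
- cap: Loose clear plastic dust cap, 50 g, open below: 51 mm outside, 46 mm inside, 30 mm high, with a black round knob on top. It stands over the pocket on the tray plate, located loosely by the pocket wall. Origin at the centre of its lower rim, z up.
- cap_rim (a point): Centre of the cap's open lower rim, at the plane of the rim; z up.
- cap_knob (a point): Point on the axis of the cap's black knob, 51 mm above the lower rim. The knob is an upright cylinder 16 mm in diameter that runs from 30 mm (the cap's flat top) to 62 mm above the lower rim.
- rest_seat (a point): Centre of the recess floor of the fixed dark wooden cap rest, a turned ring 74 mm across and 11 mm high; the round recess is 6 mm deep and about 56 mm wide, its floor 5 mm above the bench.
- scope: Inspection camera on a stand, fixed to the bench; it looks along its own -x. Origin under its post. Grey base plate 12 mm high, 110 mm wide, from 115 mm in front of the post to 35 mm behind it; post 16 mm thick to 202 mm height; black barrel with a ring light 48 mm across at the front, its axis level, 130 mm above the bench.
- scope_glass (a point): Centre of the camera's front glass, 70 mm in front of the post, 130 mm above the bench; its -x is the viewing direction.
- scope_focus (a point): The point in front of the lens, on its axis, 60 mm from the front glass: where the ball's centre belongs at the end.
- tea_cup_center (a point): Bystander: white tea cup, 77 mm wide, 57 mm high; point on its axis at half height.
- wood_block_center (a point): Bystander: red-brown hardwood offcut block lying flat, 41 x 70 x 24 mm; its centre.
- tweezers_center (a point): Bystander: steel tweezers lying flat, 136 x 15 x 8 mm, long along their own x; their centre.

How it is judged:
On the way, in this order (a step that is already met when the one before it is completed fails the run):
1. the dust cap sits flat in the cap rest and is let go (horizontal distance between cap_rim and rest_seat below 0.006 m and z of cap_rim in the frame of rest_seat below 0.003 m and angle between cap_rim's own z axis and vertical below 0.08 rad and contact force between the fingers and cap below 0.05 N), for 0.2 s.
2. the tray is lifted well clear of the bench by its grip, the ball in its pocket (height (world z) of tray_pocket above 0.06 m and contact force between the fingers and tray above 1 N and distance between ball_center and tray_pocket below 0.009 m), for 0.2 s.
At the end, for the whole second after the job is handed in: Tray held by the gripper only, underside over 80 mm up, level within 7 degrees, still; ball in its pocket, its centre within 18 mm of the point on the lens axis 60 mm before the glass; cap let go and flat in the rest's recess (centred within 6 mm, rim within 3 mm of the floor) (all of step 1 and distance between ball_center and scope_focus below 0.018 m and angle between tray's own z axis and vertical below 0.12 rad and linear speed of tray below 0.03 m/s and height (world z) of tray above 0.08 m and contact force between the fingers and tray above 1 N and distance between ball_center and tray_pocket below 0.009 m and contact force between tray and scope below 0.1 N); the arm keeps its last pose, push and grip.
It fails at once if the cap is dropped (over 0.6 m/s with no finger on it) (linear speed of cap above 0.6 m/s and contact force between the fingers and cap below 0.05 N).
It fails at once if the ball leaves its pocket (distance between ball_center and tray_pocket above 0.014 m).
It fails at once if the tray is tipped by more than 20 degrees (angle between tray's own z axis and vertical above 0.35 rad).
It fails at once if the camera or its stand is touched (more than 2 N) (contact force between scope and anything else above 2 N).
It fails at once if the tea cup, the wood block or the tweezers are moved by more than 30 mm (distance of any of tea_cup_center, wood_block_center, tweezers_center from where it was at the start of the episode above 0.03 m).
It also fails if it takes over 70 s, if anything falls off the work surface, if the arm or the gripper's body presses on something with over 40 N, if the wrist force passes 120 N, or if a joint passes its speed limit or range.

### The arm

A 6-joint arm with a two-finger parallel gripper is mounted at the origin on a cart in front of the work surface, level with it; the furniture and walls round the work are solid. World frame = base frame: x ahead of the robot, y to its left, z up, the work surface at z = 0. Lengths are in m, angles in rad, forces in N, time in s.
With the tool pointing down it reaches from about 0.35 to 0.85 m from the base axis. Payload 8.1 kg.
Tool frame: the origin (TCP) lies on the centre line of the jaws, within the pads' length; the fingertips stand 25 mm ahead of it and the grasp point (between the pads) lies 6 mm ahead of it; x points along the fingers, y is the direction in which the jaws open and shut, and the axes are right-handed (so a half turn about x gives the same grasp; the last joint's range is limited). The gripper opens to 85 mm and grips with 20 to 120 N. Pads are 22 mm wide; open, the fingers measure 114 mm over their backs; the gripper's body (76 mm by 85 mm) begins 54 mm behind the grasp point. The pads swing forward as they close: fully open they stand 13 mm farther back than shut.
Start: joints at [1.152, 0.13, 1.488, -0, 1.523, -0.085], TCP at [0.197, 0.567, 0.256] pointing down, gripper open.
Joint ranges: [-2.96, 2.96], [-0.89, 2.26], [0.02, 2.5], [-1.34, 4.48], [0, 2.73], [-2.66, 2.66]. Speed limits (rad/s): [2.39, 2.39, 2.79, 3.14, 3.14, 3.14].

### API

Orientations are given as [roll, pitch, yaw] about the fixed x, y, z axes, in that order (R = Rz(yaw) Ry(pitch) Rx(roll)).
In Python, from workcell import get_obs, snapshot, sign_off gives the robot as it stands.
- The arm moves only by the tool apply_moves, never from a script. Its argument "rows" is one flat list of numbers, 4 for each row, row after row: the shift along the tool's x, y, z in units of 40 mm (1.0 is 40 mm), then the turn about the tool's x in units of 6 degrees (1.0 is 6 degrees). In form: [tx, ty, tz, turn, tx, ty, tz, turn, ...]. A call has 1 to 5 rows; each row shifts and turns the pose as measured when the row begins, along the tool's axes as they then stand; what a row does not reach is not made up. A row lasts 1/12 s, in which the tool goes at most 41.7 mm and 7.16 degrees, less where a joint would pass 70% of its speed; a pose out of reach is approached as far as the arm can. A call is refused whole if a number of a shift passes 1 or a number of a turn 1, either way. A call with a gripper value outside its range is refused whole. "hand" is the opening, from 0 (shut) to 1 (fully open), set as the call begins (left out, the last holds). The fingers move at their own pace and stop on an object; the grip force is fixed at half the most. Time passes only in rows, so rows that do not move let the fingers close. It gives the time, the measured TCP pose, the force and the opening at its end, in the units of the state.
- get_obs(): the state, without advancing time (a new reading comes with each control period).
- snapshot(name): name is "scene" or "top" or "wrist"; returns a dict with "image" (420x560x3 uint8, blue, green, red), "K" (3x3 intrinsics, pixels), "dist_coeffs" ([k1, k2, p1, p2, k3] as OpenCV has them; the pictures are not rectified), "R" (3x3) and "t" (3): a world point X has camera coordinates R X + t. Camera axes: x right, y down, z forward; pixel columns grow to the right and rows downward; lengths in m; the calibration is good to about 2 mm. A picture is of the moment at which its call begins. There is no depth.
- sign_off(): hands the job in, once; it reports no verdict.
The state is a dict: "time_s": time; "qpos": joint angles; "joint_vel": joint speeds; "joint_efforts": joint torques, N m; "ee_pos": TCP position; "ee_rot": TCP orientation; "force": force on the tool from outside, world axes, zero at the start; "ft_torque": the same for the moment, N m; "finger_gap": finger opening in m.
Only numpy, scipy, OpenCV 4.12 (cv2) and the standard library are available. Lean on these libraries where they do the work, as an engineer would, in place of code of your own. Each camera call takes 0.05 s, during which the arm holds its last target. There are 200 camera calls.

## Working session

There is one attempt and no reset: what is moved stays moved. The work goes in short steps, Python scripts to look and compute and a tool call to move; the robot and the scene stay as the last step left them, time stands still between calls to the robot, and variables do not carry over. Pictures are saved under pics/ and viewed, about 8 in all and at most 12, crops included, and the job is handed in when it is done.

Besides the shell and the picture viewer there is one more tool, called by a JSON object that holds its "fn" and its "kwargs". apply_moves: Moves the arm, as the interface text tells. Its arguments: {"type":"object","properties":{"rows":{"type":"array","items":{"type":"number"}},"hand":{"type":"number"}},"required":["rows"]}

```bash
mkdir -p pics; cat > h.py <<'E'
import numpy as np, cv2
from workcell import get_obs, snapshot, sign_off
def ray(s,px):
    K=np.array(s["K"]);d=np.array(s["dist_coeffs"],float);R=np.array(s["R"]);t=np.array(s["t"])
    u=cv2.undistortPoints(np.array([[px]],float),K,d)[0,0]
    return -R.T@t, R.T@np.array([u[0],u[1],1])
def onz(s,px,z):
    o,v=ray(s,px); return o+v*(z-o[2])/v[2]
def tri(L):
    A=np.zeros((3,3));b=np.zeros(3)
    for s,p in L:
        o,v=ray(s,p);v=v/np.linalg.norm(v);P=np.eye(3)-np.outer(v,v);A+=P;b+=P@o
    return np.linalg.solve(A,b)
def proj(s,X):
    r,_=cv2.Rodrigues(np.array(s["R"]));return cv2.projectPoints(np.array([X],float),r,np.array(s["t"],float),np.array(s["K"]),np.array(s["dist_coeffs"],float))[0][0,0]
E
python3 - <<'E'
from h import *
import pickle
for n in("scene","top"):
    s=snapshot(n);pickle.dump(s,open(n+".pkl","wb"));cv2.imwrite(f"pics/{n}0.png",cv2.resize(s["image"],(784,588)))
    print(n,-np.array(s["R"]).T@s["t"])
print(get_obs())
E
```

```text
scene [-0.27326807 -1.10804993  0.94159451]
top [0.46439792 0.00569698 1.09873222]
{'time_s': 0.1, 'qpos': array([ 1.15162261e+00,  1.31128316e-01,  1.48919275e+00,  4.08943309e-05,
        1.52300794e+00, -8.54069364e-02]), 'joint_vel': array([ 0.00036426, -0.00289348, -0.00207367,  0.00086658, -0.00041922,
        0.00027916]), 'joint_efforts': array([ 4.99486068e-04, -5.70954537e+01, -5.01938295e+01, -2.37306849e-04,
        8.25956406e-03,  5.08971050e-05]), 'ee_pos': array([0.19634197, 0.56647259, 0.25531153]), 'ee_rot': array([-1.67972193,  1.56905949, -2.0134907 ]), 'force': array([-0.82018546, -0.29984188, -0.51175615]), 'ft_torque': array([ 0.03165613, -0.02604538, -0.01040857]), 'finger_gap': 0.08512710944879315}
```

View pics/scene0.png

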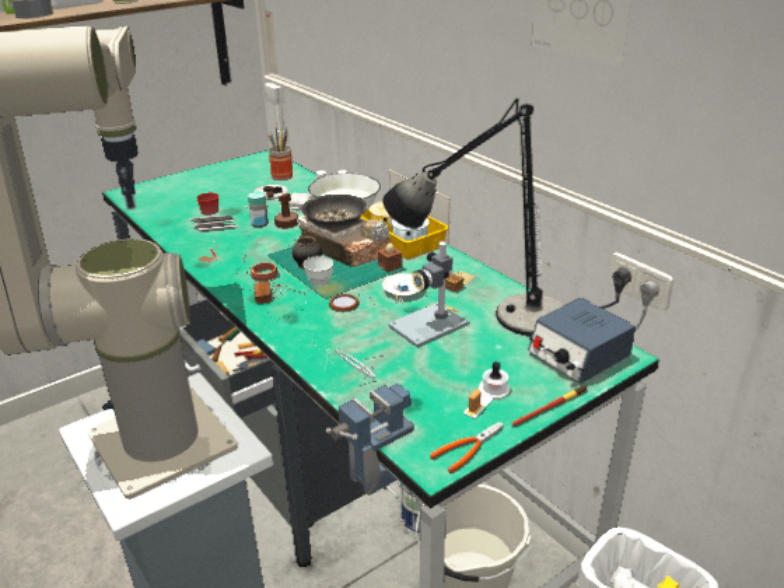

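View pics/top0.png

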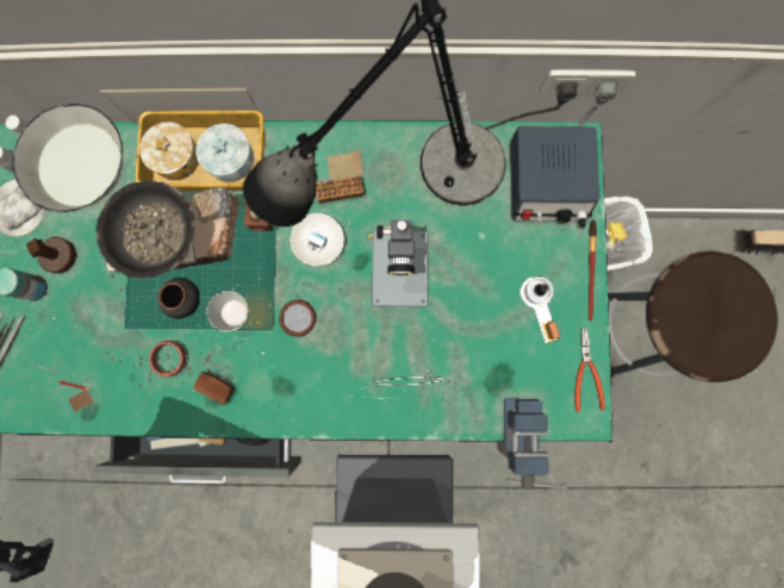

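The scene view shows the tray with cap at (495,380) and grip at (474,402), the camera at (435,285), and tweezers at (355,360). The top view shows the tray at (538,290), its grip at (550,331), and the camera at (400,265). There are two candidates for the rest: a ring with a light floor at (297,318) and an empty ring at (168,358). I'll enlarge these.

```bash
python3 - <<'E'
from h import *
import pickle
T=pickle.load(open("top.pkl","rb"));S=pickle.load(open("scene.pkl","rb"))
def crop(s,x,y,w,h,k): return cv2.resize(s["image"][y:y+h,x:x+w],None,fx=k,fy=k,interpolation=cv2.INTER_CUBIC)
a=np.hstack([crop(T,360,190,50,60,8)[:, :400],crop(T,185,200,50,60,8)])  # tray, rest
b=np.hstack([crop(S,325,255,50,50,8)[:120*3],crop(S,270,165,80,80,5)[:360]])
c=np.zeros((600,800,3),np.uint8)
A=cv2.resize(a,(800,480));
top=np.hstack([crop(T,360,190,50,60,5),crop(T,185,200,50,60,5),crop(T,255,150,60,60,5)])
bot=np.hstack([crop(S,325,255,50,60,5),crop(S,215,195,50,60,5),crop(S,270,165,60,60,5)])
cv2.imwrite("pics/crops.png",np.vstack([top,bot]))
g=lambda x,y,z:onz(T,(x/1.4,y/1.4),z).round(3)
print("restA w",g(280,318,.011),g(315,318,.011),g(297,318,.011));print("ringB",g(150,358,.011),g(187,358,.011))
print("tray",g(538,292,.004),"knob",g(541,289,.066),"grip",g(550,329,.044))
print("scope base",g(372,305,.012),g(427,305,.012),g(400,262,.13),"vise",g(523,400,.05))
E
```

```text
restA w [0.545 0.226 0.011] [0.546 0.158 0.011] [0.546 0.193 0.011]
ringB [0.465 0.48  0.011] [0.466 0.407 0.011]
tray [ 0.6   -0.279  0.004] knob [ 0.598 -0.269  0.066] grip [ 0.525 -0.29   0.044]
scope base [0.572 0.047 0.012] [ 0.572 -0.06   0.012] [ 0.636 -0.006  0.13 ] vise [ 0.393 -0.235  0.05 ]
```

View pics/crops.png

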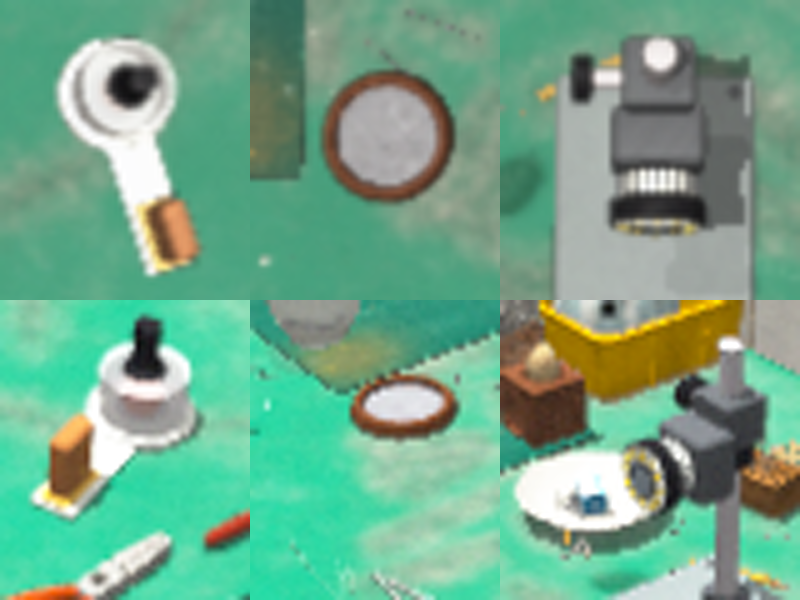

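Ring A at (297,318) has a 57 mm light recess in a 74 mm ring, which matches the rest. Ring B needs checking. Next I'll measure with masks in both views.

```bash
python3 - <<'E'
from h import *
import pickle
T=pickle.load(open("top.pkl","rb"));S=pickle.load(open("scene.pkl","rb"))
def blob(s,f,x,y,w,h):
    im=s["image"][y:y+h,x:x+w].astype(int);hs=cv2.cvtColor(s["image"],cv2.COLOR_BGR2HSV)[y:y+h,x:x+w].astype(int)
    m=f(im,hs).astype(np.uint8);n,l,st,c=cv2.connectedComponentsWithStats(m);i=1+st[1:,4].argmax()
    cs,_=cv2.findContours((l==i).astype(np.uint8),0,1); q=max(cs,key=len)[:,0]+[x,y]
    return c[i]+[x,y],st[i,4],q
green=lambda i,h:(h[...,1]>100)&(h[...,0]>65)&(h[...,0]<95)
# rest: recess (light, low sat) and ring
for n,s,b in(("top",T,(195,210,40,40)),("scene",S,(230,205,35,25))):
    c,a,q=blob(s,lambda i,h:(h[...,1]<50)&(h[...,2]>110),*b); P=np.array([onz(s,p,.011 if 0 else .008) for p in q.astype(float)])
    c2,a2,q2=blob(s,lambda i,h:(h[...,0]<25)&(h[...,1]>80),*b);e=cv2.fitEllipse(q2.astype(np.float32))
    print(n,"recess",c,a,onz(s,c,.008).round(4),np.ptp(P,0).round(3),"ring",e,onz(s,e[0],.008).round(4))
# knob black
for n,s,b in(("top",T,(370,195,35,30)),("scene",S,(340,255,30,25))):
    c,a,q=blob(s,lambda i,h:h[...,2]<70,*b); print(n,"knob",c,a,"top row",q[:,1].min(),"bbox",q.min(0),q.max(0))
    if n=="top":kt=c
    else: ks=c
print("knob tri",tri([(T,kt),(S,ks)]).round(4), onz(T,kt,.058))
# grip wood
gg=[]
for n,s,b in(("top",T,(380,225,25,25)),("scene",S,(330,275,22,25))):
    c,a,q=blob(s,lambda i,h:(h[...,0]<18)&(h[...,1]>90)&(h[...,2]>90),*b);gg.append((s,c));print(n,"grip",c,a,cv2.minAreaRect(q.astype(np.float32)))
print(tri(gg).round(4))
# tray white plate top view
c,a,q=blob(T,lambda i,h:~green(i,h),365,190,42,62);print("traymask",c,a,q.min(0),q.max(0))
cv2.imwrite("pics/b.png",np.hstack([cv2.resize(T["image"][235:275,95:150],None,fx=7,fy=7),cv2.resize(S["image"][180:220,165:220],None,fx=7,fy=7)]))
# scope: base front edge etc
c,a,q=blob(T,lambda i,h:~green(i,h),262,155,48,68);r=cv2.minAreaRect(q.astype(np.float32));print("scope mask",r);print([onz(T,p,.012).round(4)[:2] for p in cv2.boxPoints(r)])
c,a,q=blob(T,lambda i,h:(h[...,2]<60),270,183,35,20);print("ring black",c,q.min(0),q.max(0))
for p in (q.min(0),q.max(0)):print(onz(T,p.astype(float),.13).round(4),onz(T,p.astype(float),.154).round(4))
E
```

```text
top recess [211.89067524 226.79421222] 311 [0.5467 0.194  0.008 ] [0.052 0.05  0.   ] ring ((212.018798828125, 226.95716857910156), (24.34067153930664, 24.74948501586914), 33.54913330078125) [0.5463 0.1937 0.008 ]
scene recess [245.33333333 214.77777778] 99 [0.5456 0.1971 0.008 ] [0.051 0.05  0.   ] ring ((245.2798309326172, 215.71426391601562), (11.275797843933105, 20.22413444519043), 86.7426528930664) [0.542  0.1921 0.008 ]
top knob [385.75510204 206.69387755] 49 top row 204 bbox [382 204] [390 210]
scene knob [353.6        264.72727273] 55 top row 259 bbox [350 259] [357 270]
knob tri [ 0.5997 -0.2719  0.0462] [ 0.59828735 -0.26885146  0.058     ]
top grip [394.08333333 235.61904762] 84 ((394.0500183105469, 235.6500244140625), (12.016654968261719, 7.273237705230713), 71.56504821777344)
scene grip [338.49462366 286.55913978] 93 ((339.0, 286.5), (13.0, 8.0), 90.0)
[ 0.5229 -0.2974  0.0233]
traymask [385.78792693 215.09849087] 1259 [365 190] [406 245]
scope mask ((285.4999694824219, 188.49996948242188), (46.99999237060547, 66.99998474121094), 0.0)
[array([0.5604, 0.0568]), array([0.7469, 0.0588]), array([ 0.7475, -0.0716]), array([ 0.5611, -0.0711])]
ring black [287.04054054 190.85135135] [278 189] [295 194]
[0.6312 0.0129 0.13  ] [0.6271 0.0127 0.154 ]
[ 0.6191 -0.0287  0.13  ] [ 0.6152 -0.0279  0.154 ]
```

View pics/b.png

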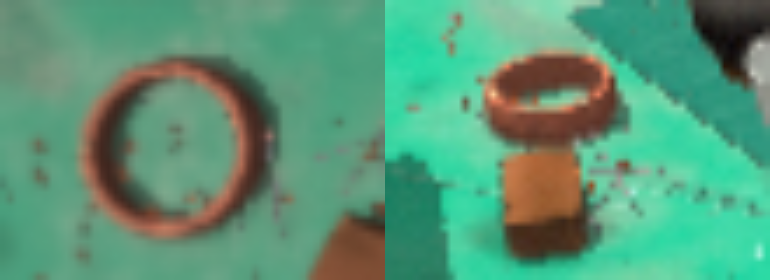

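Ring B is an open ring standing on the bare bench, so it is a decoy. The rest is ring A, at about (0.5465, 0.194). The knob is at about (0.599, -0.271), and knob to grip measures 80.5 mm, which matches the expected 80. I'll move toward the tray and look again from the wrist.

```bash
cat >> h.py <<'E'
from scipy.spatial.transform import Rotation as Ro
def pose():
    o=get_obs();return np.array(o["ee_pos"]),Ro.from_euler("xyz",o["ee_rot"]).as_matrix(),o
def plan(tgt,yaw_y,label=""):
    """tgt TCP xyz; yaw_y = heading of tool y (mod pi)"""
    p,R,o=pose();d=R.T@(np.array(tgt)-p)/.04
    h=np.arctan2(R[1,1],R[0,1]);dh=(yaw_y-h+np.pi/2)%np.pi-np.pi/2
    # tool x down: +turn about tool x lowers world yaw
    print(label,"t",round(o["time_s"],2),"pos",p.round(4),"units",d.round(2),"n",round(abs(d).max(),1),"turn",round(-np.degrees(dh)/6,2),"x",R[:,0].round(3),"heading",round(np.degrees(h),1),"gap",round(o["finger_gap"],4),"F",np.round(o["force"],2),"q6",round(o["qpos"][5],2),round(o["qpos"][0],2))
E
python3 - <<'E'
from h import *
plan([.56,-.27,.256],np.pi/2+.334)
print(pose()[1].round(3))
E
```

```text
t 0.1 pos [0.1963 0.5665 0.2553] units [ 1.000e-02 -1.678e+01  1.544e+01] n 16.8 turn -6.38 x [-0.001 -0.002 -1.   ] heading 70.9 gap 0.0851 F [-0.82 -0.3  -0.51] q6 -0.09 1.15
[[-0.001  0.328  0.945]
 [-0.002  0.945 -0.328]
 [-1.    -0.002 -0.   ]]
```

{"fn": "apply_moves", "kwargs": {"rows": [0,-0.73,0.67,0,0,-0.73,0.67,0,0,-0.73,0.67,0,0,-0.73,0.67,0,0,-0.73,0.67,0], "hand": 1}}

```text
time_s: 0.52
ee_pos: [0.2728, 0.3825, 0.249]
ee_rot: [-1.969, 1.56, -2.293]
force: [0.6, 0.0, 0.4]
finger_gap: 0.0854
```

{"fn": "apply_moves", "kwargs": {"rows": [0,-0.73,0.67,0,0,-0.73,0.67,0,0,-0.73,0.67,0,0,-0.73,0.67,0,0,-0.73,0.67,0]}}

```text
time_s: 0.93
ee_pos: [0.3535, 0.1922, 0.2477]
ee_rot: [-1.976, 1.558, -2.297]
force: [1.3, 1.3, -0.4]
finger_gap: 0.0854
```

{"fn": "apply_moves", "kwargs": {"rows": [0,-0.73,0.67,0,0,-0.73,0.67,0,0,-0.73,0.67,0,0,-0.73,0.67,0,0,-0.73,0.67,0]}}

```text
time_s: 1.35
ee_pos: [0.435, 0.0014, 0.2481]
ee_rot: [-1.942, 1.559, -2.262]
force: [0.5, 1.1, -0.6]
finger_gap: 0.085
```

```bash
python3 - <<'E'
from h import *
plan([.56,-.27,.256],np.pi/2+.334)
E
```

```text
t 1.35 pos [0.435  0.0014 0.2481] units [-0.16 -5.46  5.1 ] n 5.5 turn -6.25 x [-0.008 -0.009 -1.   ] heading 71.7 gap 0.085 F [ 0.47  1.06 -0.58] q6 -1.36 -0.11
```

{"fn": "apply_moves", "kwargs": {"rows": [0,-0.73,0.67,0,0,-0.73,0.67,0,0,-0.73,0.67,0,0,-0.73,0.67,0,0,-0.73,0.67,0]}}

```text
time_s: 1.77
ee_pos: [0.5169, -0.1902, 0.2474]
ee_rot: [-2.056, 1.559, -2.378]
force: [0.2, 0.8, 0.9]
finger_gap: 0.0854
```

{"fn": "apply_moves", "kwargs": {"rows": [0,-0.73,0.67,-1,0,-0.73,0.67,-1,0,0,0,-1,0,0,0,-1,0,0,0,-1]}}

```text
time_s: 2.18
ee_pos: [0.553, -0.274, 0.2386]
ee_rot: [-3.129, 1.551, -2.919]
force: [0.3, -0.3, 0.4]
finger_gap: 0.0853
```

{"fn": "apply_moves", "kwargs": {"rows": [0,0,0,-1,0,0,0,0]}}

```text
time_s: 2.35
ee_pos: [0.5522, -0.2747, 0.2361]
ee_rot: [2.915, 1.548, -3.043]
force: [-0.2, -0.2, 0.7]
finger_gap: 0.0855
```

```bash
python3 - <<'E'
from h import *
import pickle
plan([.56,-.27,.256],np.pi/2+.334)
s=snapshot("wrist");pickle.dump(s,open("w1.pkl","wb"));cv2.imwrite("pics/w1.png",cv2.resize(s["image"],(784,588)))
print(-np.array(s["R"]).T@s["t"], np.array(s["R"]).round(2))
E
```

```text
t 2.35 pos [ 0.5522 -0.2747  0.2361] units [-0.5   0.05  0.21] n 0.5 turn -0.09 x [-0.022 -0.002 -1.   ] heading 108.6 gap 0.0855 F [-0.16 -0.19  0.69] q6 -2.43 -0.54
[ 0.48432078 -0.29852694  0.35611586] [[-0.32  0.95  0.  ]
 [ 0.91  0.31  0.27]
 [ 0.25  0.09 -0.96]]
```

View pics/w1.png

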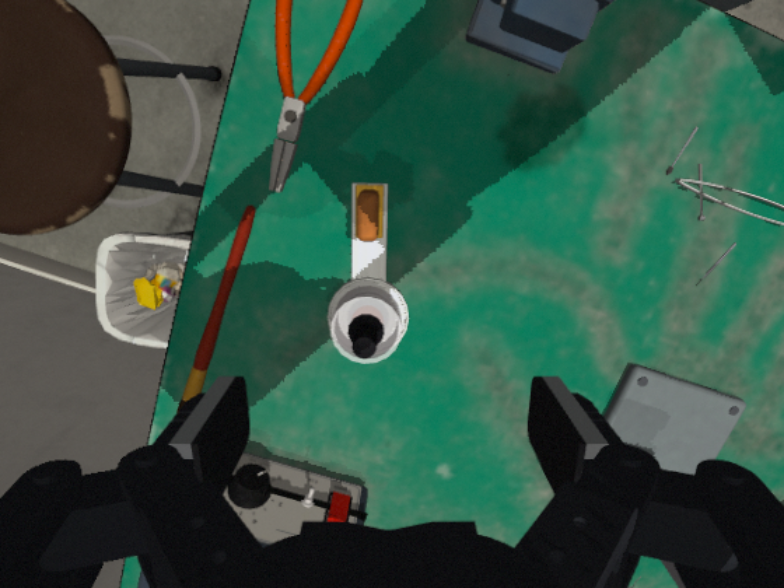

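The wrist view shows the cap upright on the plate: knob top at (363,346), knob base near (366,330), plate centre near (368,321), and grip top at (369,203). The tray axis is vertical in the image, so the jaws are aligned with it.

```bash
python3 - <<'E'
from h import *
import pickle
s=pickle.load(open("w1.pkl","rb"))
im=s["image"];hs=cv2.cvtColor(im,cv2.COLOR_BGR2HSV)
def big(m,x,y,w,h):
    z=np.zeros(m.shape,np.uint8);z[y:y+h,x:x+w]=m[y:y+h,x:x+w];n,l,st,c=cv2.connectedComponentsWithStats(z);i=1+st[1:,4].argmax();return c[i],st[i]
c,st=big(hs[...,2]<60,245,218,35,38);print("knob",c,st)
w=big((hs[...,2]<28),245,218,35,38);print("knobdark",w)
print("knob mid z.05",onz(s,c,.05).round(4),"top",onz(s,(259.5,247),.066).round(4),"base",onz(s,(261.5,236),.034).round(4))
g,sg=big((hs[...,0]<14)&(hs[...,1]>120),250,128,30,50);print("grip",g,sg,onz(s,g,.040).round(4),onz(s,g,.03).round(4))
pl=((hs[...,1]<60)&(hs[...,2]>90));c2,s2=big(pl,225,190,75,75);print("plate",c2,s2)
print("plate bbox ctr", onz(s,((328+408)/2.8,(279+361)/2.8),.007).round(4))
for a in [(353,183),(386,183),(353,265),(386,265)]:print(onz(s,(a[0]/1.4,a[1]/1.4),.004).round(4))
E
```

```text
knob [260.55105634 238.90669014] [249 225  25  31 568]
knobdark (array([260.09821429, 236.953125  ]), array([249, 225,  24,  28, 448], dtype=int32))
knob mid z.05 [ 0.5969 -0.2759  0.05  ] top [ 0.5988 -0.2756  0.066 ] base [ 0.5996 -0.2748  0.034 ]
grip [262.26954178 153.16981132] [256 136  14  36 371] [ 0.521  -0.2991  0.04  ] [ 0.5222 -0.2991  0.03  ]
plate [262.75877926 222.37792642] [ 234  190   58   70 2392]
plate bbox ctr [ 0.6008 -0.274   0.007 ]
[ 0.5071 -0.3157  0.004 ]
[ 0.4997 -0.2933  0.004 ]
[ 0.5642 -0.2977  0.004 ]
[ 0.5564 -0.2743  0.004 ]
```

```bash
python3 - <<'E'
from h import *
plan([.5995,-.275,.14],np.radians(108))
E
```

```text
t 2.4 pos [ 0.5521 -0.2746  0.236 ] units [ 2.37 -0.39  1.17] n 2.4 turn 0.04 x [-0.023 -0.002 -1.   ] heading 108.3 gap 0.0852 F [ 0.39  0.01 -0.24] q6 -2.43 -0.54
```

{"fn": "apply_moves", "kwargs": {"rows": [0.6,-0.1,0.3,0,0.6,-0.1,0.3,0,0.6,-0.1,0.3,0,0.57,-0.09,0.27,0,0,0,0,0]}}

```text
time_s: 2.82
ee_pos: [0.6021, -0.2757, 0.14]
ee_rot: [3.134, 1.553, -2.853]
force: [-0.6, 0.1, -1.3]
finger_gap: 0.0852
```

```bash
python3 - <<'E'
from h import *
plan([.5995,-.275,.066],np.radians(108))
E
```

```text
t 2.82 pos [ 0.6021 -0.2757  0.14  ] units [ 1.85  0.03 -0.02] n 1.8 turn -0.17 x [-0.017 -0.005 -1.   ] heading 107.0 gap 0.0852 F [-0.6   0.1  -1.35] q6 -2.36 -0.5
```

{"fn": "apply_moves", "kwargs": {"rows": [0.6,0.02,-0.02,0,0.6,0,0,0,0.5,0,0,0,0.1,0,0,0,0,0,0,0], "hand": 0.5}}

```text
time_s: 3.23
ee_pos: [0.6002, -0.275, 0.0696]
ee_rot: [-3.062, 1.553, -2.779]
force: [-0.7, -0.2, 0.0]
finger_gap: 0.0426
```

```bash
python3 - <<'E'
from h import *
import pickle
plan([.5995,-.275,.066],np.radians(108))
s=snapshot("wrist");pickle.dump(s,open("w2.pkl","wb"));cv2.imwrite("pics/w2.png",s["image"])
E
```

```text
t 3.23 pos [ 0.6002 -0.275   0.0696] units [ 0.09  0.   -0.02] n 0.1 turn -0.29 x [-0.016 -0.006 -1.   ] heading 106.2 gap 0.0426 F [-0.72 -0.16  0.05] q6 -2.35 -0.5
```

View pics/w2.png

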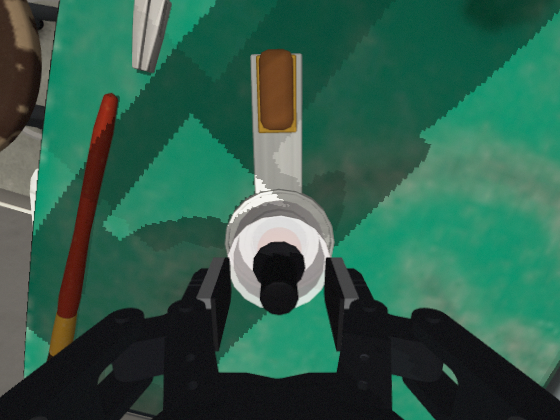

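The knob (278,297) sits centred between the pads (222 and 336). I'll lower 3 mm and close.

{"fn": "apply_moves", "kwargs": {"rows": [0.09,0,0,0,0,0,0,0,0,0,0,0,0,0,0,0,0,0,0,0], "hand": 0}}

```text
time_s: 3.7
ee_pos: [0.6032, -0.2767, 0.074]
ee_rot: [-2.521, 1.557, -2.24]
force: [0.1, -0.8, -0.1]
finger_gap: 0.0132
```

{"fn": "apply_moves", "kwargs": {"rows": [0,0,0,0,0,0,0,0,0,0,0,0]}}

```text
time_s: 3.95
ee_pos: [0.6041, -0.2773, 0.0756]
ee_rot: [-2.323, 1.557, -2.042]
force: [-1.1, -0.3, 0.4]
finger_gap: 0.0137
```

{"fn": "apply_moves", "kwargs": {"rows": [-0.15,0,0,0,-0.3,0,0,0,-0.4,0,0,0,-0.5,0,0,0,-0.5,0,0,0]}}

```text
time_s: 4.37
ee_pos: [0.6013, -0.2747, 0.1483]
ee_rot: [-3.01, 1.554, -2.729]
force: [-0.5, -0.2, -0.1]
finger_gap: 0.0135
```

```bash
python3 - <<'E'
from h import *
import pickle
plan([.5465,.194,.16],np.radians(90))
s=snapshot("wrist");pickle.dump(s,open("w3.pkl","wb"));cv2.imwrite("pics/w3.png",s["image"])
E
```

```text
t 4.37 pos [ 0.6013 -0.2747  0.1483] units [-0.35 11.64  1.93] n 11.6 turn 2.68 x [-0.015 -0.007 -1.   ] heading 106.1 gap 0.0135 F [-0.46 -0.21 -0.08] q6 -2.35 -0.5
```

View pics/w3.png

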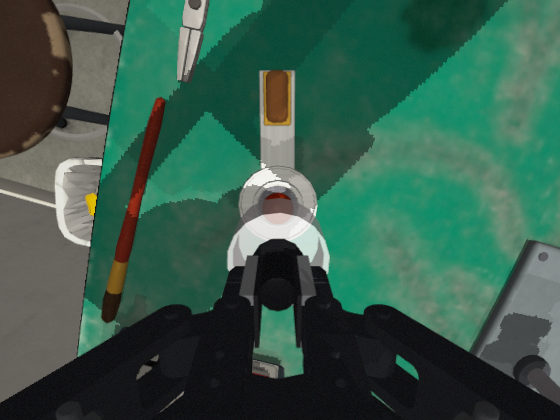

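The cap is lifted upright by its knob, and the ball shows red in the pocket at (277,205). I'll detour around the camera at x ≈ 0.47.

{"fn": "apply_moves", "kwargs": {"rows": [-0.2,0.4,-0.2,0,-0.2,0.6,-0.3,0,-0.2,0.7,-0.35,0,-0.2,0.7,-0.35,0,-0.2,0.7,-0.35,0]}}

```text
time_s: 4.83
ee_pos: [0.5111, -0.1754, 0.2009]
ee_rot: [-1.835, 1.555, -1.558]
force: [0.3, 0.4, 0.4]
finger_gap: 0.0138
```

{"fn": "apply_moves", "kwargs": {"rows": [0,0.7,-0.3,0,0,0.7,-0.3,0,0,0.7,-0.2,0.5,0,0.7,0,0.5,0,0.7,0,0.5]}}

```text
time_s: 5.25
ee_pos: [0.4428, -0.0451, 0.2061]
ee_rot: [-1.167, 1.548, -1.055]
force: [1.1, 1.3, -0.8]
finger_gap: 0.0136
```

{"fn": "apply_moves", "kwargs": {"rows": [0,0.7,0.1,0.5,0,0.7,0.1,0.5,0,0.7,0.1,0.2,0,0.5,0.1,0,0,0.3,0,0]}}

```text
time_s: 5.67
ee_pos: [0.4538, 0.079, 0.21]
ee_rot: [-0.708, 1.542, -0.732]
force: [0.3, 0.1, -0.6]
finger_gap: 0.0139
```

```bash
python3 - <<'E'
from h import *
plan([.5465,.194,.16],np.radians(90))
E
```

```text
t 5.67 pos [0.4538 0.079  0.21  ] units [1.24 2.95 2.22] n 3.0 turn -0.23 x [ 0.021 -0.019 -1.   ] heading 88.6 gap 0.0139 F [ 0.3   0.06 -0.62] q6 -1.47 0.08
```

{"fn": "apply_moves", "kwargs": {"rows": [0.1,0.6,0.45,0,0.2,0.7,0.5,0,0.3,0.7,0.5,0,0.3,0.6,0.45,0,0.2,0.3,0.2,0]}}

```text
time_s: 6.08
ee_pos: [0.5466, 0.2, 0.1737]
ee_rot: [-0.407, 1.531, -0.43]
force: [0.0, 0.0, -0.1]
finger_gap: 0.0132
```

```bash
python3 - <<'E'
from h import *
import pickle
plan([.5465,.194,.14],np.radians(90))
W=snapshot("wrist");T=snapshot("top");S=snapshot("scene")
pickle.dump((W,T,S),open("w4.pkl","wb"))
c=cv2.resize(S["image"][150:225,200:290],None,fx=5,fy=5)
w=cv2.resize(W["image"],(500,375));cv2.imwrite("pics/w4.png",np.hstack([w[:, 100:450],c]))
E
```

```text
t 6.08 pos [0.5466 0.2    0.1737] units [ 0.84 -0.14 -0.03] n 0.8 turn -0.22 x [ 0.036 -0.016 -0.999] heading 88.7 gap 0.0132 F [ 0.02  0.   -0.1 ] q6 -1.26 0.28
```

View pics/w4.png

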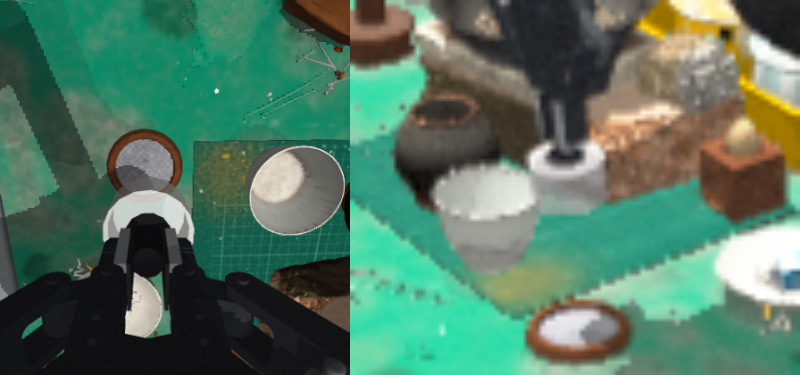

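The cap hangs upright beside the rest, with the rest at (145,165) in the wrist crop and the cup clear to the right. I'll now compute the rim height below the TCP and refine the rest position.

```bash
python3 - <<'E'
from h import *
import pickle
W,T,S=pickle.load(open("w4.pkl","rb"))
p,R,o=pose();x=R[:,0]
a=np.linspace(0,2*np.pi,73)
def circ(s,c,r): return np.array([proj(s,c+[r*np.cos(t),r*np.sin(t),0]) for t in a])
for L in(.056,.060,.064,.068,.072,.076):
    b=circ(S,p+x*L,.0255);t=circ(S,p+x*(L-.030),.0255);print(L,"z",(p+x*L)[2].round(3),"rim lowest row",b[:,1].max().round(1),"top edge row min",t[:,1].min().round(1),"cols",b[:,0].min().round(1),b[:,0].max().round(1), "wrist rim far row",circ(W,p+x*L,.0255)[:,1].min().round(1),"top",circ(W,p+x*(L-.03),.0255)[:,1].min().round(1))
print("seen scene: rim lowest",150+213/5,"top edge",150+140/5,"cols",200+(527-350)/5,200+(607-350)/5, "wrist top edge row",190*1.12)
hs=cv2.cvtColor(W["image"],cv2.COLOR_BGR2HSV);m=np.zeros(hs.shape[:2],np.uint8)
m[140:225,225:310]=((hs[...,0]<20)&(hs[...,1]>90))[140:225,225:310]
cs,_=cv2.findContours(m,0,1);q=max(cs,key=cv2.contourArea)[:,0].astype(float);q=q[q[:,1]<200]
P=np.array([onz(W,k,.009) for k in q])[:,:2]
A=np.c_[2*P,np.ones(len(P))];s=np.linalg.lstsq(A,(P**2).sum(1),rcond=None)[0];print("rest circle",s[:2].round(4),"r",np.sqrt(s[2]+s[0]**2+s[1]**2).round(4))
E
```

```text
0.056 z 0.117 rim lowest row 190.2 top edge row min 174.9 cols 236.3 251.7 wrist rim far row 199.5 top 217.5
0.06 z 0.113 rim lowest row 191.2 top edge row min 175.9 cols 236.4 251.8 wrist rim far row 197.5 top 214.8
0.064 z 0.109 rim lowest row 192.3 top edge row min 177.0 cols 236.5 251.9 wrist rim far row 195.6 top 212.1
0.068 z 0.105 rim lowest row 193.4 top edge row min 178.1 cols 236.6 252.0 wrist rim far row 193.8 top 209.6
0.072 z 0.101 rim lowest row 194.4 top edge row min 179.1 cols 236.7 252.1 wrist rim far row 192.0 top 207.2
0.076 z 0.097 rim lowest row 195.5 top edge row min 180.2 cols 236.8 252.2 wrist rim far row 190.4 top 204.8
seen scene: rim lowest 192.6 top edge 178.0 cols 235.4 251.4 wrist top edge row 212.8
rest circle [0.5411 0.1926] r 0.0302
```

```bash
python3 - <<'E'
from h import *
import pickle
W,T,S=pickle.load(open("w4.pkl","rb"))
hs=cv2.cvtColor(W["image"],cv2.COLOR_BGR2HSV);m=np.zeros(hs.shape[:2],np.uint8)
m[135:225,222:325]=((hs[...,0]<22)&(hs[...,1]>60)&(hs[...,2]>30))[135:225,222:325]
m=cv2.morphologyEx(m,cv2.MORPH_CLOSE,np.ones((3,3)))
cs,_=cv2.findContours(m,0,1);q=max(cs,key=cv2.contourArea)[:,0].astype(float)
print(q.min(0),q.max(0))
h=cv2.convexHull(q.astype(np.float32))[:,0];h=h[h[:,1]<205]
for z in(.006,.011):
    P=np.array([onz(W,k,z) for k in h])[:,:2]
    A=np.c_[2*P,np.ones(len(P))];s=np.linalg.lstsq(A,(P**2).sum(1),rcond=None)[0];r=np.sqrt(s[2]+s[0]**2+s[1]**2);print("rest circle",s[:2].round(4),"r",r.round(4),"res",np.std(np.hypot(*(P-s[:2]).T)-r).round(4))
for u in[(231.8,184.8),(315.8,184.8),(274,144.5)]:print(onz(W,u,.009).round(4))
E
```

```text
[232. 145.] [315. 213.]
rest circle [0.5442 0.1935] r 0.0357 res 0.0001
rest circle [0.5428 0.1936] r 0.0351 res 0.0001
[0.5412 0.1585 0.009 ]
[0.5425 0.2291 0.009 ]
[0.5082 0.195  0.009 ]
```

```bash
python3 - <<'E'
from h import *
plan([.545,.1945,.09],np.radians(90))
E
```

```text
t 6.23 pos [0.545  0.1982 0.1732] units [ 2.08 -0.06 -0.07] n 2.1 turn -0.21 x [ 0.033 -0.018 -0.999] heading 88.7 gap 0.0134 F [-0.77 -0.9  -1.11] q6 -1.27 0.28
```

{"fn": "apply_moves", "kwargs": {"rows": [0.5,-0.06,-0.05,0,0.5,0,0,0,0.5,0,0,0,0.4,0,0,0,0.1,0,0,0]}}

```text
time_s: 6.65
ee_pos: [0.5485, 0.1922, 0.0993]
ee_rot: [-0.335, 1.524, -0.358]
force: [-0.7, 1.3, -0.6]
finger_gap: 0.0135
```

```bash
python3 - <<'E'
from h import *
import pickle
plan([.545,.1945,.075],np.radians(90))
W=snapshot("wrist");pickle.dump(W,open("w5.pkl","wb"))
cv2.imwrite("pics/w5.png",cv2.resize(W["image"][150:350,180:380],None,fx=3,fy=3))
E
```

```text
t 6.65 pos [0.5485 0.1922 0.0993] units [ 0.6   0.06 -0.12] n 0.6 turn -0.23 x [ 0.044 -0.016 -0.999] heading 88.6 gap 0.0135 F [-0.72  1.29 -0.58] q6 -1.27 0.26
```

View pics/w5.png

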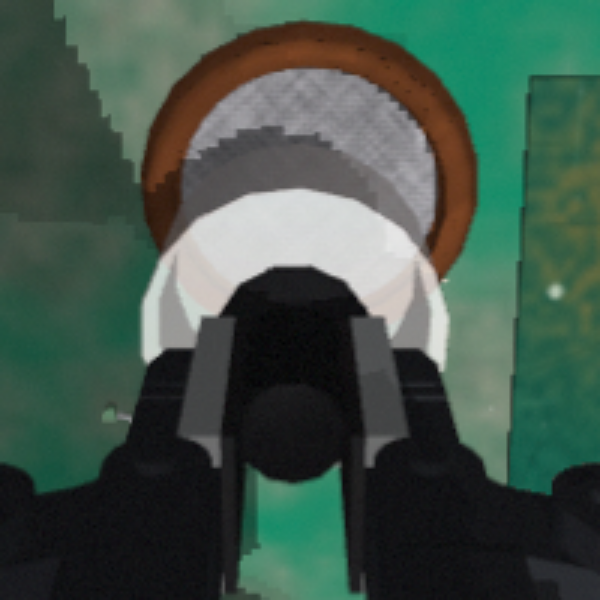

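View 8: the ring spans cols 142–477 with its top at row 20. The recess spans 180–440 with its top at row 68. The cap's flat top spans 142–447 with its far edge at row 190, and the rim's far edge is near row 137.

```bash
python3 - <<'E'
from h import *
import pickle
W=pickle.load(open("w5.pkl","rb"));p,R,o=pose();x=R[:,0]
f=lambda u,v,z:onz(W,(180+u/3,150+v/3),z)[:2]
hs=cv2.cvtColor(W["image"],cv2.COLOR_BGR2HSV);m=np.zeros(hs.shape[:2],np.uint8)
m[150:245,220:345]=((hs[...,0]<22)&(hs[...,1]>90)&(hs[...,2]>40))[150:245,220:345]
cs,_=cv2.findContours(m,0,1);q=max(cs,key=cv2.contourArea)[:,0].astype(float)
h=cv2.convexHull(q.astype(np.float32))[:,0];h=h[h[:,1]<225]
def fit(P):
    A=np.c_[2*P,np.ones(len(P))];s=np.linalg.lstsq(A,(P**2).sum(1),rcond=None)[0];return s[:2].round(4),np.sqrt(s[2]+s[0]**2+s[1]**2).round(4)
for z in(.005,.011):print("ring",z,fit(np.array([onz(W,k,z)[:2] for k in h])))
rec=[(180,190),(440,190),(310,68),(220,110),(398,105)]
print("recess z.011",fit(np.array([f(u,v,.011) for u,v in rec])))
# cap
a=np.linspace(0,2*np.pi,73)
capt=[(160,262),(190,217),(240,195),(300,189),(360,200),(410,232),(432,268)]
for L in(.060,.064,.068,.072):
    z=(p+x*(L-.03))[2];zr=(p+x*L)[2]
    c,r=fit(np.array([f(u,v,z) for u,v in capt]));print(L,"rim z",zr.round(4),"cap top fit",c,r,"axis pred",(p+x*(L-.03))[:2].round(4),"far rim x minus r",(f(300,137,zr)+[.0255,0]).round(4),"pred rim",(p+x*L)[:2].round(4))
E
```

```text
ring 0.005 (array([0.5446, 0.1935]), np.float64(0.036))
ring 0.011 (array([0.5424, 0.1936]), np.float64(0.035))
recess z.011 (array([0.5446, 0.1941]), np.float64(0.0271))
0.06 rim z 0.0397 cap top fit [0.5446 0.1915] 0.0237 axis pred [0.5498 0.1917] far rim x minus r [0.548  0.1927] pred rim [0.5511 0.1912]
0.064 rim z 0.0357 cap top fit [0.5467 0.1914] 0.0243 axis pred [0.55   0.1916] far rim x minus r [0.5492 0.1926] pred rim [0.5513 0.1911]
0.068 rim z 0.0317 cap top fit [0.5487 0.1913] 0.025 axis pred [0.5502 0.1916] far rim x minus r [0.5505 0.1926] pred rim [0.5515 0.1911]
0.072 rim z 0.0277 cap top fit [0.5508 0.1912] 0.0256 axis pred [0.5504 0.1915] far rim x minus r [0.5517 0.1925] pred rim [0.5517 0.191 ]
```

{"fn": "apply_moves", "kwargs": {"rows": [0.1,0.06,-0.15,0,0.15,0.02,-0.03,0,0.1,0,0,0,0,0,0,0]}}

```text
time_s: 7.03
ee_pos: [0.5431, 0.195, 0.0891]
ee_rot: [-0.276, 1.519, -0.301]
force: [0.7, 0.1, -0.5]
finger_gap: 0.0138
```

```bash
python3 - <<'E'
from h import *
import pickle
p,R,o=pose();print("rim pred L.070",(p+R[:,0]*.070).round(4))
plan([.5425,.195,.075],np.radians(90))
W=snapshot("wrist");pickle.dump(W,open("w6.pkl","wb"))
cv2.imwrite("pics/w6.png",cv2.resize(W["image"][150:350,180:380],None,fx=3,fy=3))
E
```

```text
rim pred L.070 [0.5466 0.1939 0.0192]
 t 7.03 pos [0.5431 0.195  0.0891] units [ 0.35  0.01 -0.03] n 0.4 turn -0.24 x [ 0.049 -0.015 -0.999] heading 88.5 gap 0.0138 F [ 0.74  0.13 -0.53] q6 -1.26 0.27
```

View pics/w6.png

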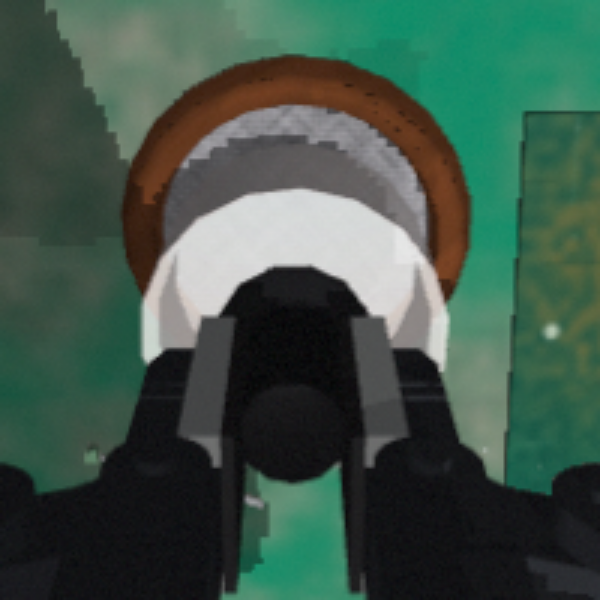

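Laterally the cap (col 295) is centred on the recess (163–428, centre 295.5). The recess far edge is at row 104 and the rim far edge at row 137.

```bash
python3 - <<'E'
from h import *
import pickle
W=pickle.load(open("w6.pkl","rb"));p,R,o=pose()
f=lambda u,v,z:onz(W,(180+u/3,150+v/3),z)[:2]
def fit(P):
    A=np.c_[2*P,np.ones(len(P))];s=np.linalg.lstsq(A,(P**2).sum(1),rcond=None)[0];return s[:2].round(4),np.sqrt(s[2]+s[0]**2+s[1]**2).round(4)
rec=[(163,215),(428,215),(296,104),(210,140),(385,138)]
print("recess far",f(296,104,.011).round(4),"ring far outer",f(296,56,.009).round(4),"fit",fit(np.array([f(u,v,.011) for u,v in rec])))
for z in(.015,.019,.023):print("rim far",z,f(296,137,z).round(4),"bottom width pts",f(165,230,z).round(4))
for z in(.005,.011):
  print("ring outer fit",z,fit(np.array([f(u,v,z) for u,v in[(123,215),(469,215),(296,56),(190,92),(405,95)]])))
E
```

```text
recess far [0.5165 0.1947] ring far outer [0.5076 0.1949] fit (array([0.5438, 0.1941]), np.float64(0.0268))
rim far 0.015 [0.522  0.1946] bottom width pts [0.5407 0.1682]
rim far 0.019 [0.5207 0.1946] bottom width pts [0.539  0.1688]
rim far 0.023 [0.5195 0.1947] bottom width pts [0.5374 0.1694]
ring outer fit 0.005 (array([0.5446, 0.1938]), np.float64(0.0359))
ring outer fit 0.011 (array([0.5422, 0.1939]), np.float64(0.0348))
```

{"fn": "apply_moves", "kwargs": {"rows": [0.1,0,-0.06,0,0.12,0,0,0,0.05,0,0,0]}}

```text
time_s: 7.33
ee_pos: [0.5429, 0.1955, 0.0801]
ee_rot: [-0.233, 1.516, -0.258]
force: [-0.3, -0.1, 0.6]
finger_gap: 0.014
```

```bash
python3 - <<'E'
from h import *
p,R,o=pose();print("rim pred L.070",(p+R[:,0]*.070).round(4));plan([.5425,.195,.075],np.radians(90))
E
```

```text
rim pred L.070 [0.5467 0.1945 0.0102]
 t 7.33 pos [0.5429 0.1955 0.0801] units [ 0.13 -0.01 -0.02] n 0.1 turn -0.24 x [ 0.053 -0.014 -0.998] heading 88.6 gap 0.014 F [-0.32 -0.12  0.59] q6 -1.26 0.27
```

{"fn": "apply_moves", "kwargs": {"rows": [0.0,0,-0.1,0,0.1,0,0,0]}}

```text
time_s: 7.5
ee_pos: [0.5396, 0.1957, 0.0762]
ee_rot: [-0.223, 1.514, -0.247]
force: [2.8, -1.4, 18.1]
finger_gap: 0.0139
```

```bash
python3 - <<'E'
from h import *
p,R,o=pose();print("rim pred L.070",(p+R[:,0]*.070).round(4));plan([.5425,.195,.075],np.radians(90))
W=snapshot("wrist")
import pickle;pickle.dump(W,open("w7.pkl","wb"))
cv2.imwrite("pics/w7.png",cv2.resize(W["image"][150:350,180:380],None,fx=3,fy=3))
E
```

```text
rim pred L.070 [0.5435 0.1947 0.0063]
 t 7.5 pos [0.5396 0.1957 0.0762] units [ 0.03 -0.02  0.07] n 0.1 turn -0.24 x [ 0.055 -0.014 -0.998] heading 88.6 gap 0.0139 F [ 2.76 -1.38 18.13] q6 -1.26 0.28
```

View pics/w7.png

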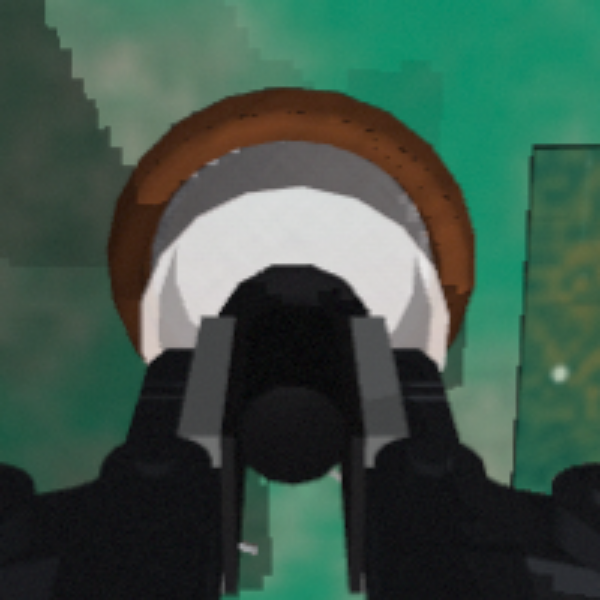

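Contact at 18 N. The rim's far edge lines up with the recess edge (row ~140), about 2 mm too near the robot. I'll ease up, shift by 2 mm and lower again.

{"fn": "apply_moves", "kwargs": {"rows": [-0.08,0,0,0,-0.03,-0.01,0.06,0]}}

```text
time_s: 7.72
ee_pos: [0.542, 0.1953, 0.0804]
ee_rot: [-0.221, 1.514, -0.246]
force: [0.3, -0.5, -0.5]
finger_gap: 0.0132
```

```bash
python3 - <<'E'
from h import *
p,R,o=pose();print("rim pred L.070",(p+R[:,0]*.070).round(4));plan([.5415,.195,.075],np.radians(90))
E
```

```text
rim pred L.070 [0.5459 0.1943 0.0105]
 t 7.72 pos [0.542  0.1953 0.0804] units [ 0.13 -0.01 -0.02] n 0.1 turn -0.24 x [ 0.055 -0.014 -0.998] heading 88.6 gap 0.0132 F [ 0.33 -0.45 -0.55] q6 -1.26 0.27
```

{"fn": "apply_moves", "kwargs": {"rows": [0.08,0,-0.01,0]}}

```text
time_s: 7.8
ee_pos: [0.5428, 0.1954, 0.0781]
ee_rot: [-0.206, 1.512, -0.23]
force: [0.1, 0.1, -0.5]
finger_gap: 0.0137
```

{"fn": "apply_moves", "kwargs": {"rows": [0.05,0,0,0]}}

```text
time_s: 7.88
ee_pos: [0.5428, 0.1953, 0.0758]
ee_rot: [-0.207, 1.512, -0.232]
force: [0.2, -0.1, -1.4]
finger_gap: 0.0134
```

{"fn": "apply_moves", "kwargs": {"rows": [0.05,0,0,0]}}

```text
time_s: 7.97
ee_pos: [0.5429, 0.1953, 0.0734]
ee_rot: [-0.208, 1.512, -0.233]
force: [-0.4, 0.3, -0.1]
finger_gap: 0.0137
```

Already below the earlier contact height without force, so the rim is entering the recess.

{"fn": "apply_moves", "kwargs": {"rows": [0.05,0,0,0]}}

```text
time_s: 8.05
ee_pos: [0.5442, 0.1954, 0.0724]
ee_rot: [-0.194, 1.51, -0.218]
force: [1.0, -1.7, 15.6]
finger_gap: 0.0138
```

{"fn": "apply_moves", "kwargs": {"rows": [0.04,0,0,0]}}

```text
time_s: 8.13
ee_pos: [0.5454, 0.1954, 0.072]
ee_rot: [-0.185, 1.508, -0.21]
force: [-2.5, -2.8, 11.9]
finger_gap: 0.0136
```

{"fn": "apply_moves", "kwargs": {"rows": [-0.03,0,0,0,0,0,0,0,0,0,0,0,0,0,0,0,0,0,0,0], "hand": 0.55}}

```text
time_s: 8.55
ee_pos: [0.545, 0.1952, 0.0723]
ee_rot: [-0.192, 1.509, -0.217]
force: [-0.1, -0.8, -0.0]
finger_gap: 0.0472
```

```bash
python3 - <<'E'
from h import *
plan([.5415,.195,.16],np.radians(90))
E
```

```text
t 8.55 pos [0.545  0.1952 0.0723] units [-2.19 -0.03  0.05] n 2.2 turn -0.24 x [ 0.06  -0.013 -0.998] heading 88.6 gap 0.0472 F [-0.07 -0.76 -0.02] q6 -1.26 0.27
```

{"fn": "apply_moves", "kwargs": {"rows": [-0.4,0,0,0,-0.6,0,0,0,-0.7,0,0,0,-0.7,0,0,0,-0.7,0,0,0]}}

```text
time_s: 8.97
ee_pos: [0.5306, 0.195, 0.1886]
ee_rot: [-0.411, 1.526, -0.436]
force: [0.7, -0.2, 0.5]
finger_gap: 0.0469
```

```bash
python3 - <<'E'
from h import *
import pickle
plan([.45,.1,.22],np.radians(90))
W=snapshot("wrist");S=snapshot("scene");T=snapshot("top");pickle.dump((W,S,T),open("w8.pkl","wb"))
a=proj(W,[.545,.194,.03]).astype(int);print(a)
y0=max(0,min(220,a[1]-90));x0=max(0,min(360,a[0]-100))
print(x0,y0)
cv2.imwrite("pics/w8.png",np.hstack([cv2.resize(W["image"][y0:y0+200,x0:x0+150],(450,600)),cv2.resize(S["image"][180:230,230:259],(348,600))]))
E
```

```text
t 8.97 pos [0.5306 0.195  0.1886] units [-0.82 -2.44 -1.92] n 2.4 turn -0.24 x [ 0.04  -0.019 -0.999] heading 88.6 gap 0.0469 F [ 0.72 -0.24  0.46] q6 -1.26 0.28
[280 207]
180 117
```

View pics/w8.png

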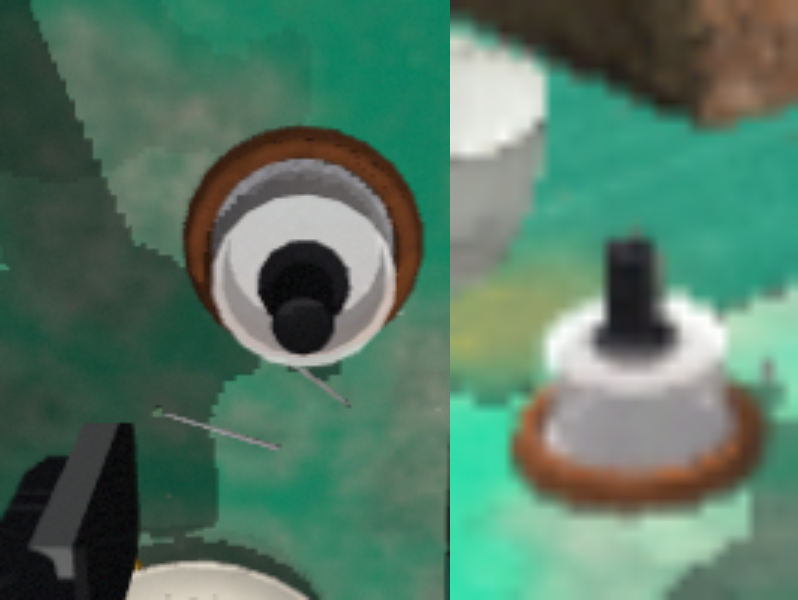

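View 12 (the last one): the cap stands upright inside the recess, with the knob on axis and the rim inside the wooden ring. From here I check numerically only. Next is the tray grip. The fingertips seem to reach about 38 mm ahead of the TCP when shut, so I'll grasp with the TCP near z = 0.05.

{"fn": "apply_moves", "kwargs": {"rows": [-0.1,-0.7,-0.6,0,-0.1,-0.7,-0.6,0,-0.1,-0.8,-0.5,0,0,-0.95,-0.2,0,0,-1,0,0]}}

```text
time_s: 9.53
ee_pos: [0.4459, 0.0331, 0.1917]
ee_rot: [-0.464, 1.535, -0.479]
force: [1.1, -0.7, -0.3]
finger_gap: 0.0468
```

{"fn": "apply_moves", "kwargs": {"rows": [0,-1,0,0,0,-1,0,0,0,-1,0,0,0,-1,0,0,0,-1,0,0]}}

```text
time_s: 9.95
ee_pos: [0.4367, -0.1739, 0.188]
ee_rot: [-0.491, 1.543, -0.502]
force: [0.5, 0.2, -0.0]
finger_gap: 0.0469
```

```bash
python3 - <<'E'
from h import *
import pickle
plan([.524,-.2985,.14],np.radians(108))
W,S,T=pickle.load(open("w8.pkl","rb"))
# scope base front edge & ring
hs=cv2.cvtColor(T["image"],cv2.COLOR_BGR2HSV).astype(int);m=((hs[...,1]<60)&(hs[...,2]>80)).astype(np.uint8)
r=m[195:225,255:315];ys,xs=np.where(r);print("base cols",xs.min()+255,xs.max()+255,"last row",ys.max()+195)
e=onz(T,((xs.min()+xs.max()+1)/2+255,ys.max()+195.5),.012);print("front edge mid",e.round(4),"-> focus", (e[:2]+[.115-.07-.06,0]).round(4))
L=[onz(T,(xs.min()+255-.5,y),.012)[:2] for y in(205,217)];print("width",[onz(T,(c,210),.012)[:2].round(4) for c in(xs.min()+254.5,xs.max()+255.5)])
for row in(165,180,200,212):
    c=np.where(m[row,258:312])[0]+258;print(row,c.min(),c.max(),onz(T,(c.min()-.5,row),.012)[:2].round(4),onz(T,(c.max()+.5,row),.012)[:2].round(4))
E
```

```text
t 9.95 pos [ 0.4367 -0.1739  0.188 ] units [ 1.3  -3.08  2.19] n 3.1 turn -3.11 x [ 0.025 -0.013 -1.   ] heading 89.4 gap 0.0469 F [ 0.54  0.16 -0.02] q6 -2.05 -0.49
base cols 255 314 last row 224
front edge mid [ 0.5539 -0.0059  0.012 ] -> focus [ 0.5389 -0.0059]
width [array([0.5931, 0.0776]), array([ 0.594 , -0.0862])]
165 267 309 [0.7187 0.046 ] [ 0.7192 -0.0729]
180 266 305 [0.6765 0.0483] [ 0.677  -0.0617]
200 266 305 [0.6209 0.0478] [ 0.6214 -0.0616]
212 258 305 [0.5877 0.0693] [ 0.5884 -0.0616]
```

{"fn": "apply_moves", "kwargs": {"rows": [0,-0.7,0.5,0,0.1,-0.7,0.5,0,0.1,-0.7,0.5,0,0.1,-0.6,0.45,-0.6,0.1,-0.2,0.1,-0.8], "hand": 0.5}}

```text
time_s: 10.37
ee_pos: [0.5146, -0.3032, 0.1674]
ee_rot: [-0.707, 1.55, -0.579]
force: [0.6, -0.8, 0.2]
finger_gap: 0.043
```

{"fn": "apply_moves", "kwargs": {"rows": [0.1,0,0,-0.8,0.1,0,0,-0.8,0,0,0,0]}}

```text
time_s: 10.62
ee_pos: [0.5129, -0.3056, 0.1515]
ee_rot: [-0.887, 1.559, -0.583]
force: [0.5, -0.0, -0.6]
finger_gap: 0.0426
```

```bash
python3 - <<'E'
from h import *
import pickle
plan([.524,-.2985,.11],np.radians(108))
W=snapshot("wrist");pickle.dump(W,open("w9.pkl","wb"))
hs=cv2.cvtColor(W["image"],cv2.COLOR_BGR2HSV).astype(int);g=proj(W,[.5235,-.2988,.04]);print("pred",g)
x,y=int(g[0])-50,int(g[1])-60
m=np.zeros(hs.shape[:2],np.uint8);sl=np.s_[max(y,0):y+120,x:x+100]
m[sl]=((hs[...,0]<14)&(hs[...,1]>110)&(hs[...,2]>50))[sl]
n,l,st,c=cv2.connectedComponentsWithStats(m);i=1+st[1:,4].argmax();print(c[i],st[i],"at .04",onz(W,c[i],.04).round(4),"at .03",onz(W,c[i],.03).round(4))
q=np.argwhere(l==i)[:,::-1].astype(np.float32);r=cv2.minAreaRect(q);P=[onz(W,k,.044)[:2] for k in cv2.boxPoints(r)];print(r,np.round(P,4))
T=pickle.load(open("w8.pkl","rb"))[2];col=T["image"][205:228,285:291].mean(1).round();print(col.tolist())
E
```

```text
t 10.62 pos [ 0.5129 -0.3056  0.1515] units [1.04 0.1  0.31] n 1.0 turn -0.1 x [ 0.01  -0.007 -1.   ] heading 107.4 gap 0.0426 F [ 0.52 -0.   -0.61] q6 -2.5 -0.62
pred [284.10174808 231.50891139]
[284.69274538 225.39260313] [276 199  19  53 703] at .04 [ 0.519  -0.2998  0.04  ] at .03 [ 0.5224 -0.2986  0.03  ]
((285.0, 225.0), (52.0, 18.0), 90.0) [[ 0.5013 -0.3117]
 [ 0.4976 -0.3001]
 [ 0.5341 -0.2881]
 [ 0.5379 -0.3003]]
[[171.0, 174.0, 168.0], [171.0, 174.0, 168.0], [172.0, 176.0, 169.0], [176.0, 179.0, 172.0], [179.0, 182.0, 175.0], [178.0, 182.0, 175.0], [179.0, 182.0, 176.0], [179.0, 183.0, 176.0], [178.0, 181.0, 175.0], [177.0, 181.0, 175.0], [178.0, 181.0, 175.0], [177.0, 181.0, 174.0], [168.0, 172.0, 166.0], [131.0, 136.0, 129.0], [117.0, 134.0, 112.0], [108.0, 127.0, 102.0], [106.0, 124.0, 98.0], [104.0, 123.0, 95.0], [103.0, 122.0, 94.0], [97.0, 115.0, 90.0], [98.0, 115.0, 92.0], [91.0, 108.0, 85.0], [87.0, 104.0, 79.0]]
```

{"fn": "apply_moves", "kwargs": {"rows": [0.4,0.1,0.28,0,0.5,0,0,0,0.5,0,0,0,0.5,0,0,0]}}

```text
time_s: 11.0
ee_pos: [0.5258, -0.2995, 0.0776]
ee_rot: [-0.871, 1.551, -0.585]
force: [0.1, -0.6, -0.0]
finger_gap: 0.0431
```

```bash
python3 - <<'E'
from h import *
plan([.5235,-.2987,.050],np.radians(108))
E
```

```text
t 11.0 pos [ 0.5258 -0.2995  0.0776] units [ 0.69  0.04 -0.06] n 0.7 turn -0.27 x [ 0.016 -0.011 -1.   ] heading 106.4 gap 0.0431 F [ 0.12 -0.57 -0.03] q6 -2.46 -0.6
```

{"fn": "apply_moves", "kwargs": {"rows": [0.3,0.04,-0.06,-0.25,0.3,0,0,0,0,0,0,0]}}

```text
time_s: 11.25
ee_pos: [0.5199, -0.2956, 0.0468]
ee_rot: [-0.873, 1.56, -0.564]
force: [-0.5, -0.1, -0.6]
finger_gap: 0.0427
```

```bash
python3 - <<'E'
from h import *
import pickle
plan([.5235,-.2987,.050],np.radians(108))
W=snapshot("wrist");cv2.imwrite("w10.png",W["image"])
hs=cv2.cvtColor(W["image"],cv2.COLOR_BGR2HSV).astype(int)
m=((hs[...,0]<14)&(hs[...,1]>110)&(hs[...,2]>50)).astype(np.uint8);m[:, :200]=0;m[:,360:]=0
n,l,st,c=cv2.connectedComponentsWithStats(m);i=1+st[1:,4].argmax();print("grip blob",c[i],st[i])
for r in(270,290,310,330):print(r,W["image"][r,190:370:4].mean(1).astype(int).tolist())
E
```

```text
t 11.25 pos [ 0.5199 -0.2956  0.0468] units [-0.08 -0.1   0.06] n 0.1 turn -0.05 x [ 0.009 -0.006 -1.   ] heading 107.7 gap 0.0427 F [-0.53 -0.07 -0.62] q6 -2.48 -0.6
grip blob [270.30084388 286.00168776] [ 254  236   33   98 2370]
270 [65, 64, 39, 19, 21, 79, 80, 79, 17, 19, 46, 66, 68, 63, 74, 157, 49, 66, 68, 68, 67, 67, 66, 107, 55, 115, 182, 67, 70, 67, 69, 72, 69, 71, 21, 21, 40, 90, 80, 79, 22, 23, 70, 69, 82]
290 [23, 21, 22, 78, 80, 81, 15, 15, 19, 19, 23, 63, 62, 64, 69, 180, 62, 76, 81, 78, 79, 79, 80, 72, 57, 111, 175, 64, 63, 66, 67, 66, 70, 73, 18, 19, 19, 18, 69, 82, 80, 78, 23, 23, 21]
310 [28, 21, 22, 21, 26, 18, 35, 16, 18, 14, 65, 65, 67, 67, 67, 178, 61, 75, 79, 82, 82, 77, 74, 70, 99, 181, 163, 70, 74, 73, 123, 127, 124, 123, 96, 17, 20, 18, 36, 22, 23, 23, 24, 26, 48]
330 [25, 23, 22, 21, 19, 19, 36, 19, 19, 65, 66, 70, 70, 71, 68, 176, 172, 82, 92, 94, 98, 98, 90, 89, 177, 251, 216, 123, 127, 134, 133, 134, 124, 121, 122, 120, 16, 36, 29, 18, 22, 25, 21, 22, 25]
```

{"fn": "apply_moves", "kwargs": {"rows": [-0.06,-0.1,0.06,0,0,0,0,0]}}

```text
time_s: 11.47
ee_pos: [0.5249, -0.2997, 0.0523]
ee_rot: [-0.879, 1.557, -0.571]
force: [-0.4, -0.5, -0.5]
finger_gap: 0.0425
```

{"fn": "apply_moves", "kwargs": {"rows": [0,0,0,0,0,0,0,0,0,0,0,0,0,0,0,0,0,0,0,0], "hand": 0}}

```text
time_s: 11.88
ee_pos: [0.5274, -0.3017, 0.0568]
ee_rot: [-0.891, 1.551, -0.584]
force: [0.8, 0.0, -3.0]
finger_gap: 0.0123
```

```bash
python3 - <<'E'
from h import *
plan([.5235,-.2987,.050],np.radians(108));print(get_obs()["ft_torque"])
W=snapshot("wrist")
hs=cv2.cvtColor(W["image"],cv2.COLOR_BGR2HSV).astype(int)
m=((hs[...,0]<14)&(hs[...,1]>110)&(hs[...,2]>50)).astype(np.uint8);m[:, :200]=0;m[:,360:]=0
n,l,st,c=cv2.connectedComponentsWithStats(m);i=1+st[1:,4].argmax();print("grip blob",c[i],st[i])
E
```

```text
t 11.88 pos [ 0.5274 -0.3017  0.0568] units [ 0.17  0.1  -0.07] n 0.2 turn -0.07 x [ 0.017 -0.011 -1.   ] heading 107.6 gap 0.0123 F [ 0.84  0.01 -3.05] q6 -2.48 -0.6
[-0.01651506  0.06153969 -0.01634661]
grip blob [224.584372    40.91610738] [ 200    0   58   97 2086]
```

The grip is a bit high because the arm crept up while the fingers closed. I'll reopen and take it about 9 mm lower.

{"fn": "apply_moves", "kwargs": {"rows": [0,0,0,0,0,0,0,0,0,0,0,0], "hand": 0.4}}

```text
time_s: 12.18
ee_pos: [0.5275, -0.3017, 0.057]
ee_rot: [-0.89, 1.55, -0.583]
force: [0.1, -0.4, -0.3]
finger_gap: 0.0344
```

```bash
python3 - <<'E'
from h import *
plan([.5235,-.298,.042],np.radians(108))
E
```

```text
t 12.18 pos [ 0.5275 -0.3017  0.057 ] units [ 0.37  0.13 -0.07] n 0.4 turn -0.07 x [ 0.017 -0.011 -1.   ] heading 107.6 gap 0.0344 F [ 0.11 -0.36 -0.28] q6 -2.48 -0.6
```

{"fn": "apply_moves", "kwargs": {"rows": [0.22,0,-0.05,0,0.18,0,0,0]}}

```text
time_s: 12.35
ee_pos: [0.5272, -0.3035, 0.0422]
ee_rot: [-0.894, 1.546, -0.587]
force: [-0.5, -0.1, -0.5]
finger_gap: 0.0343
```

{"fn": "apply_moves", "kwargs": {"rows": [0,0,0,0,0,0,0,0,0,0,0,0,0,0,0,0], "hand": 0}}

```text
time_s: 12.68
ee_pos: [0.5261, -0.3028, 0.0401]
ee_rot: [-0.882, 1.549, -0.575]
force: [-1.5, 0.0, 1.4]
finger_gap: 0.0131
```

{"fn": "apply_moves", "kwargs": {"rows": [-0.1,0,0,0,-0.15,0,0,0,-0.15,0,0,0,-0.1,0,0,0]}}

```text
time_s: 13.02
ee_pos: [0.524, -0.3014, 0.0589]
ee_rot: [-0.882, 1.554, -0.575]
force: [0.6, 0.4, -1.5]
finger_gap: 0.0135
```

```bash
cat > chk.py <<'E'
from h import *
def tray():
    """ball and plate outline in the wrist view"""
    W=snapshot("wrist");hs=cv2.cvtColor(W["image"],cv2.COLOR_BGR2HSV).astype(int);p,R,o=pose()
    m=(((hs[...,0]<8)|(hs[...,0]>172))&(hs[...,1]>120)&(hs[...,2]>35)).astype(np.uint8)
    n,l,st,c=cv2.connectedComponentsWithStats(m)
    print("F",o["force"].round(2),"tau",o["ft_torque"].round(3),"x",R[:,0].round(3),"pos",p.round(4))
    for i in range(1,n):
        if st[i,4]>60:print("red",c[i].round(1),st[i])
    return W
if __name__=="__main__":
    W=tray()
    p,R,o=pose()
    for h in(-.02,-.01,0):print("pred ball px",proj(W,p+R[:,2]*.08+[0,0,h-.02]))
    T=snapshot("top");S=snapshot("scene");import pickle;pickle.dump((W,T,S),open("c.pkl","wb"))
    for n,s in(("T",T),("S",S)):
        hs=cv2.cvtColor(s["image"],cv2.COLOR_BGR2HSV).astype(int)
        m=(((hs[...,0]<8)|(hs[...,0]>172))&(hs[...,1]>120)&(hs[...,2]>35)).astype(np.uint8)
        g=proj(s,p+R[:,2]*.08+[0,0,-.02]);k,l,st,c=cv2.connectedComponentsWithStats(m)
        print(n,"pred",g.round(1),[(c[i].round(1),st[i,4]) for i in range(1,k) if np.hypot(*(c[i]-g))<20 and st[i,4]>3])
E
python3 chk.py
```

```text
F [ 0.54  0.48 -1.52] tau [-0.065 -0.019  0.028] x [ 0.015 -0.01  -1.   ] pos [ 0.5245 -0.3017  0.0599]
red [116.  292.5] [  96  243   39  104 1605]
pred ball px [278.25814848 387.21184277]
pred ball px [278.0641917  401.24232707]
pred ball px [277.850337   416.63938569]
T pred [387.3 206.6] [(array([386.2, 207.1]), np.int32(48))]
S pred [355.2 267.1] [(array([351.9, 267.2]), np.int32(18))]
```

Lifted: the ball is seen in both fixed views close to its predicted place. I'll continue up and check again.

{"fn": "apply_moves", "kwargs": {"rows": [-0.2,0,0,0,-0.3,0,0,0,-0.4,0,0,0,-0.4,0,0,0,-0.4,0,0,0]}}

```text
time_s: 13.58
ee_pos: [0.5201, -0.2988, 0.1267]
ee_rot: [-0.852, 1.563, -0.545]
force: [0.3, -0.4, -2.0]
finger_gap: 0.0129
```

{"fn": "apply_moves", "kwargs": {"rows": [-0.35,0,0,0,-0.25,0,0,0,-0.15,0,0,0,-0.05,0,0,0]}}

```text
time_s: 13.92
ee_pos: [0.5218, -0.3, 0.1681]
ee_rot: [-0.885, 1.555, -0.578]
force: [-0.0, -0.4, -1.8]
finger_gap: 0.0131
```

```bash
python3 chk.py; python3 - <<'E'
from h import *
import pickle
W,T,S=pickle.load(open("c.pkl","rb"));plan([.477,-.007,.155],np.radians(90))
p,R,o=pose()
def blob(s):
    hs=cv2.cvtColor(s["image"],cv2.COLOR_BGR2HSV).astype(int);m=(((hs[...,0]<8)|(hs[...,0]>172))&(hs[...,1]>120)&(hs[...,2]>35)).astype(np.uint8)
    g=proj(s,p+R[:,2]*.08+[0,0,-.02]);k,l,st,c=cv2.connectedComponentsWithStats(m);return min([(np.hypot(*(c[i]-g)),i) for i in range(1,k) if st[i,4]>8])[1],c
a=[]
for s in(T,S):
    i,c=blob(s);a.append((s,c[i]))
b=tri(a);print("ball",b.round(4),"rel tool",(R.T@(b-p)).round(4))
E
```

```text
F [ 0.6  -0.67 -1.54] tau [-0.035  0.002 -0.059] x [ 0.014 -0.009 -1.   ] pos [ 0.5219 -0.3001  0.1682]
red [161.5 258.4] [ 138  194   47  128 1294]
pred ball px [278.77694725 385.734704  ]
pred ball px [278.61325209 399.64256533]
pred ball px [278.43263043 414.90164639]
T pred [398.6 202. ] [(array([397. , 202.6]), np.int32(61))]
S pred [356.3 235. ] [(array([352.8, 234.3]), np.int32(9)), (array([356.6, 239.1]), np.int32(7))]
 t 14.07 pos [ 0.5211 -0.2995  0.1659] units [0.21 7.31 1.16] n 7.3 turn 2.93 x [ 0.011 -0.007 -1.   ] heading 107.6 gap 0.0131 F [-0.56  0.92 -2.46] q6 -2.49 -0.61
ball [ 0.5942 -0.2699  0.1507] rel tool [0.0158 0.0063 0.0785]
```

{"fn": "apply_moves", "kwargs": {"rows": [0,0.2,0.03,0,0,0.35,0.05,0,0,0.45,0.05,0.1,0,0.5,0.05,0.2,0,0.5,0.05,0.3]}}

```text
time_s: 14.48
ee_pos: [0.5028, -0.2178, 0.1588]
ee_rot: [-1.008, 1.566, -0.77]
force: [0.5, -0.6, -1.7]
finger_gap: 0.0131
```

{"fn": "apply_moves", "kwargs": {"rows": [0,0.5,0.05,0.3,0,0.5,0.03,0.3,0,0.5,0.02,0.3,0,0.5,0,0.3,0,0.5,0,0.3]}}

```text
time_s: 14.9
ee_pos: [0.4832, -0.1099, 0.1514]
ee_rot: [2.768, 1.563, 2.84]
force: [0.6, 0.8, -2.1]
finger_gap: 0.0131
```

```bash
python3 - <<'E'
from h import *
plan([.477,-.007,.154],np.radians(90))
E
```

```text
t 14.9 pos [ 0.4832 -0.1099  0.1514] units [-0.06  2.58  0.03] n 2.6 turn 0.69 x [-0.008  0.002 -1.   ] heading 94.2 gap 0.0131 F [ 0.65  0.79 -2.07] q6 -1.97 -0.33
```

{"fn": "apply_moves", "kwargs": {"rows": [-0.08,0.45,0,0.3,-0.05,0.45,0,0.2,-0.05,0.4,0,0.1,-0.05,0.35,0,0.05,-0.05,0.3,0,0]}}

```text
time_s: 15.32
ee_pos: [0.4737, -0.023, 0.1559]
ee_rot: [2.821, 1.549, 2.822]
force: [-0.5, 0.1, -2.6]
finger_gap: 0.0134
```

{"fn": "apply_moves", "kwargs": {"rows": [-0.03,0.25,0,0,0,0.15,0,0,0,0.05,0,0,0,0,0,0]}}

```text
time_s: 15.65
ee_pos: [0.4709, -0.0003, 0.1543]
ee_rot: [2.83, 1.544, 2.834]
force: [-0.4, 0.2, -1.8]
finger_gap: 0.0133
```

```bash
cat > fin.py <<'E'
from h import *
plan([.477,-.007,.154],np.radians(90))
p,R,o=pose();a=[]
for n in("top","scene"):
    s=snapshot(n);cv2.imwrite(f"fin_{n}.png",s["image"])
    hs=cv2.cvtColor(s["image"],cv2.COLOR_BGR2HSV).astype(int);m=(((hs[...,0]<8)|(hs[...,0]>172))&(hs[...,1]>110)&(hs[...,2]>35)).astype(np.uint8)
    m=cv2.morphologyEx(m,cv2.MORPH_CLOSE,np.ones((3,3)))
    g=proj(s,p+R[:,2]*.08+[0,0,-.024]);k,l,st,c=cv2.connectedComponentsWithStats(m)
    L=[(np.hypot(*(c[i]-g)),i) for i in range(1,k) if st[i,4]>6]
    i=min(L)[1];print(n,"pred",g.round(1),"seen",c[i].round(1),st[i]);a.append((s,c[i]))
b=tri(a);print("ball",b.round(4),"rel tool",(R.T@(b-p)).round(4),"focus err",(b-[.557,-.0068,.13]).round(4))
print("top ray at z.13",onz(*a[0],.13).round(4))
S=a[1][0]
# scope glass: dark ring check in scene
print("pred glass px",proj(S,[.617,-.0068,.13]).round(1),"focus px",proj(S,[.557,-.0068,.13]).round(1))
E
python3 fin.py
```

```text
t 15.65 pos [ 4.709e-01 -3.000e-04  1.543e-01] units [ 0.   -0.17  0.15] n 0.2 turn 0.04 x [-0.026  0.008 -1.   ] heading 90.2 gap 0.0133 F [-0.38  0.24 -1.76] q6 -1.69 -0.11
top pred [283.1 221.8] seen [375.9 152.9] [373 150   7   7  37]
scene pred [280.9 206.8] seen [281.2 206.8] [278 204   7   7  35]
ball [ 0.5815 -0.1454  0.2386] rel tool [-0.0884 -0.1448  0.1077] focus err [ 0.0245 -0.1386  0.1086]
top ray at z.13 [ 0.7231 -0.2288  0.13  ]
pred glass px [299.3 200.4] focus px [283.9 206.6]
```

The scene view shows the ball at (281.2,206.8) against a prediction of (280.9,206.8), and the lens front matches its prediction of (299,200). I'll nudge about 6 mm toward the lens and 7 mm right.

{"fn": "apply_moves", "kwargs": {"rows": [0,-0.1,0.08,0,0,-0.07,0.08,0,0,0,0,0,0,0,0,0,0,0,0,0]}}

```text
time_s: 16.17
ee_pos: [0.4786, -0.0111, 0.154]
ee_rot: [2.863, 1.544, 2.863]
force: [-0.0, 0.4, -2.4]
finger_gap: 0.0131
```

```bash
python3 fin.py; python3 - <<'E'
from h import *
# tray level: bright plate in scene around the ball; wrist view of cap rest unaffected. Cap check in top view
T=snapshot("top");S=snapshot("scene")
import pickle
W8,S8,T8=pickle.load(open("w8.pkl","rb"))
for n,s,r in(("S cap",S,S8),("T cap",T,T8)):
    g=proj(s,[.545,.194,.03]).astype(int);sl=np.s_[g[1]-15:g[1]+15,g[0]-14:g[0]+14]
    print(n,"mean abs diff to image after release",np.abs(s["image"][sl].astype(int)-r["image"][sl]).mean().round(1))
p,R,o=pose();im=S["image"]
c=proj(S,p+R[:,2]*.08+[0,0,-.04]).round(1)
print("underside pred: pocket",c,"grip foot",proj(S,p+[0,0,-.04]).round(1),"tail",proj(S,p-R[:,2]*.02+[0,0,-.04]).round(1))
hs=cv2.cvtColor(im,cv2.COLOR_BGR2HSV).astype(int)
x0,y0=int(c[0])-40,int(c[1])-16
for y in range(y0,y0+30,1): print(y,''.join('R' if ((h<8 or h>172) and s>110 and v>35) else 'o' if (h<25 and s>80) else '#' if v<60 else '.' if s>90 else 'W' for h,s,v in hs[y,x0:x0+70]))
print(o["joint_vel"].round(3))
E
```

```text
t 16.17 pos [ 0.4786 -0.0111  0.154 ] units [ 0.    0.1  -0.04] n 0.1 turn -0.0 x [-0.026  0.007 -1.   ] heading 90.0 gap 0.0131 F [-0.03  0.35 -2.44] q6 -1.7 -0.13
top pred [287.7 218.7] seen [375.9 152.9] [373 150   7   7  37]
scene pred [285.2 207.5] seen [285.7 206.9] [283 204   7   7  41]
ball [ 0.5885 -0.1484  0.2339] rel tool [-0.0836 -0.1367  0.1079] focus err [ 0.0315 -0.1416  0.1039]
top ray at z.13 [ 0.7231 -0.2288  0.13  ]
pred glass px [299.3 200.4] focus px [283.9 206.6]
S cap mean abs diff to image after release 12.1
T cap mean abs diff to image after release 50.7
underside pred: pocket [285.1 212. ] grip foot [263.7 220.1] tail [258.2 222.2]
196 .......####################WWWWWW#WWWWWWWWWWWWWWWW..WoWWW##WWWWWWWWWWW
197 .......W################W####WWW#WWWWWWWWWWWWWWWWW.WWWWWW###WWWWWWWWWW
198 .......W######################WW#WWWWWWWWWWWWWWWWW.WWWW.WW##WWWWWWWWWW
199 W..........###################W#WWWWWWWWWWWWWWWWWWWWWWWWWW###WWWWWWWWW
200 WW.........#########WW#######W#WWWWWWWWWWWWWWWWWWWoWWWWW.W###WWWWWWWWW
201 ##W........#########WW#########WWWWWWWWWWWWWWWWWWW.WWWW
[... 1159 characters left out ...]
oooWWWWWooWWWWWWWWW...WWWWWWWWW.................WoWWWWWW
218 WWWWWoooooo..oooooWWoooooWWWWWW.............................WWWWWWWWWW
219 oooooooooWWW.ooooooooooWWWWWW.............................WWWWWWWWWWWW
220 ooooooooWWWWooooooooWWWWWWW.............................WWWWWWWWWWWWWW
221 ooooooWWWWWWWooooWWWWWWW...WWWWW.....................WWWWWWWWWWWWWWWWW
222 WWWWWWWWWWWWWWWWWWWW......WW.WWWW..................WWWWWWWWWWWWWWWWWWW
223 WWWWWWWWWWWWWWWWWWW........WWWWWWWWWW............WWWWWWWWWWWWWWWWWWWWW
224 WWWWWWWWWWWWWWWWWWWWW.......WWWWWWWWWW.........WWWWWWWWWWWWWWWWWWWWWWW
225 WWWWWWWWWWWWWWWWWWWWW.....WWWWWWWWWWWWW......WWWWWWWWWWWWWWWWWWWWWWWWW
[ 0.001 -0.     0.002  0.002 -0.001  0.001]
```

```bash
python3 - <<'E'
from h import *
a=[];w=[]
for n in("top","scene"):
    s=snapshot(n);g=proj(s,[.545,.194,.045]);x,y=g.astype(int)-15;hs=cv2.cvtColor(s["image"],cv2.COLOR_BGR2HSV)[y:y+30,x:x+30]
    k,l,st,c=cv2.connectedComponentsWithStats((hs[...,2]<70).astype(np.uint8));i=1+st[1:,4].argmax();a.append((s,c[i]+[x,y]))
    m=(hs[...,0]<22)&(hs[...,1]>80);ys,xs=np.where(m)
    print(n,"pred",g.round(1),"knob",(c[i]+[x,y]).round(1),st[i],"pred base/top",proj(s,[.545,.194,.035]).round(1),proj(s,[.545,.194,.067]).round(1))
print("knob tri",tri(a).round(4)); plan([.477,-.007,.154],np.radians(90))
E
```

```text
top pred [209.5 226.4] knob [210.  225.5] [13 11  7  8 43] pred base/top [210.2 226.7] [208.  225.7]
scene pred [245.1 205.8] knob [255.9 195.6] [20  0 10 18 96] pred base/top [245.3 208.4] [244.8 200.2]
knob tri [0.5577 0.1753 0.0883]
 t 16.47 pos [ 0.4784 -0.0106  0.154 ] units [ 0.    0.09 -0.03] n 0.1 turn 0.01 x [-0.026  0.007 -1.   ] heading 90.0 gap 0.013 F [-0.95 -0.56 -1.47] q6 -1.7 -0.13
```

```bash
python3 -c "
from h import *
print(sign_off());plan([.477,-.007,.154],np.pi/2)"
```

```text
the job is handed in; nothing more can be done
None
the job is handed in; nothing more can be done
```

The cap is in the wooden rest, the tray is held in front of the inspection camera with the ball in its pocket, and the job is handed in at about 16.5 s of the 70 s. No verdict was reported.

**What I did:**
- I lifted the cap by its knob and carried it round the camera to the rest.
- The first try to lower it met the rest's edge, with about 18 N of contact. I shifted 2 mm, lowered it into the recess and let go.
- My first grip on the tray came out too high because the arm crept up as the fingers closed. I took it again about 15 mm lower, then carried the tray to the lens.

**Last checks:**
- **Ball position:** the scene view puts it about 2 pixels, roughly 5 mm, from the focus point. It sits where the tray pose predicts, so it is in the pocket.
- **Tray:** the tool is tilted 0.027 rad and the arm was at rest. The grip gap held at 13 mm and the force showed the tray's weight. The underside is about 114 mm up.
- **Cap:** it looked upright and inside the ring just after release. At the end, the knob in the top view was still within about 1 pixel of where it should be.

**Checks that failed or are missing:**
- The arm hid the ball in the top view at the end, and the scene-view knob check picked up the gripper instead of the cap. The final two-view positions of ball and cap were therefore unusable, and each rests on one view.
- I did not measure the cap's height in the recess to the millimetre.
- I did not check the cup, block and tweezers again at the end. The arm kept clear of them by plan.

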